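# Bring the purple paint to the palette and take off its cap, whichever way it unscrews

### The arm

A 6-joint arm with a two-finger parallel gripper is mounted at the origin on the work surface. World frame = base frame: x ahead of the robot, y to its left, z up, the work surface at z = 0. Lengths are in m, angles in rad, forces in N, time in s.
With the tool pointing down it reaches from about 0.4 to 0.825 m from the base axis. Payload 7 kg.
Tool frame: the origin (TCP) lies between the finger pads; the fingertips stand 22 mm ahead of it and the grasp point (between the pads) lies 3 mm ahead of it (arm.tip_reach is the distance from the TCP to the fingertips, in m); z points along the fingers, y is the line along which they close (so a half turn about z gives the same grasp; the last joint's range is limited). The gripper opens to 88 mm and grips with 3 to 60 N. Pads are 19 mm wide; open, the fingers measure 130 mm over their backs; the gripper's body (78 mm by 193 mm) begins 47 mm behind the grasp point.
Start: joints at [1.587, 0.359, 0.012, 0, -1.224, -0.288], TCP at [0.181, 0.65, 0.249] pointing down, gripper open.
Joint ranges: [-3.07, 3.07], [-1.43, 2.12], [-1.02, 1.25], [-3.03, 1.67], [-3.05, -0], [-3.03, 3.03]. Speed limits (rad/s): [2.39, 2.39, 3.01, 3.14, 3.14, 3.14].

### API

Orientations are given as [roll, pitch, yaw] about the fixed x, y, z axes, in that order (R = Rz(yaw) Ry(pitch) Rx(roll)).
In Python, from station import arm, viewer gives the robot as it stands. The module is installed in compiled form; this text tells all that it offers.
- The arm moves only by the tool apply_moves, never from a script. Its argument "commands" is a list that holds one entry, the list of rows, each a list of 5 numbers: the closure, from -1 (fully open) to 1 (shut), then the shift along the world's x, y, z as a fraction of full scale, then the turn about the world's z as a fraction of full scale. In form: [[[fingers, tx, ty, tz, yaw], ...]]. A call has 1 to 12 rows; each row shifts and turns the commanded pose from where the row before left it; what a row does not reach is not made up. Full scale, the value 1, is 20 cm for a shift and pi rad for a turn. A row lasts 1/10 s, in which the tool goes at most 50 mm and 8.59 degrees, less where a joint would pass 70% of its speed; a pose out of reach is approached as far as the arm can. A call with a number of a shift or a turn outside -1 to 1 is refused whole. A call with a gripper value outside its range is refused whole. The fingers move at their own pace and stop on an object; "force" is the grip in N (left out, the last holds). Time passes only in rows, so rows that do not move let the fingers close. It gives the time, the measured TCP pose, the force, the opening and the grip force at its end, in the units of the state.
- arm.get_state(): the state, without advancing time (a new reading comes with each control period).
- viewer.grab_frame(name): name is "side" or "top"; returns a dict with "image" (420x560x3 uint8, blue, green, red), "mtx" (3x3 intrinsics, pixels), "rvec" (rotation vector, rad) and "tvec" (3), from world to camera coordinates, as OpenCV has them. Camera axes: x right, y down, z forward; pixel columns grow to the right and rows downward; lengths in m; the calibration is good to about 2 mm. A picture is of the moment at which its call begins. There is no depth.
- arm.job_done(): hands the job in; it is judged then, once.
The state is a dict: "t": time; "q": joint angles; "qd": joint speeds; "joint_efforts": joint torques, N m; "eef_pos": TCP position; "ee_rot": TCP orientation; "force": force on the tool from outside, world axes, zero at the start; "moment": the same for the moment, N m; "width": finger opening in m; "gripper_force": force on a finger pad.
Only numpy, scipy, OpenCV 4.12 (cv2) and the standard library are available. Lean on these libraries where they do the work, as an engineer would, in place of code of your own. Each camera call takes 0.05 s, during which the arm holds its last target. There are 200 camera calls.

### The job

Push the blue carrier with the purple paint bottle along its rail until it clicks into the detent at the green marks beside the palette. Then take the gold cap off that bottle: nobody remembers whether it is a right-hand or a left-hand thread, so if it will not loosen one way, turn it the other way. Finish still holding the cap in the gripper, level and still, straight above its open bottle and a good 5 cm higher than it sat, with the carrier still at its station and everything else on the table left where it was.

Things in the scene. Friction and masses are not known exactly. Their poses are not given: they have to be found in the camera images.
- carrier: Blue carrier, slides only along its own y axis (= rail axis; about 1.2 N friction, 5 to 10 N through the detent). Origin on the table under the axis of its purple bottle, z up. Base plate y -40 to +85 mm, 90 mm wide, top 23 mm up; green marks at y = 0. A clamp rim 66 x 66 mm, 46 mm high, holds the bottle's square foot: it cannot come out and has 1 mm of play.
- push_plate (a point): Centre of the +y face of the orange push plate on the carrier, 80 mm from the carrier origin in +y, 60 mm above the table. The plate is 44 mm wide (x), 10 mm thick (y) and stands from 23 to 85 mm above the table. Push it in the -y direction to reach the station. Axes as the carrier's.
- station (a point): Detent station, fixed on the centre line of the wooden rail slide (110 mm wide in x, 350 mm long in y), 30 mm above the table; green marks on the rail at this y; axes parallel to the carrier's. The carrier is home when its origin has y = 0 here; the detent draws it in over the last 4 mm or so. It starts 100 to 150 mm away at +y; an end stop follows 30 mm past the station.
- cap: Gold cap with purple disc, 40 mm diameter, 36 mm high, 30 to 50 g, on the carrier's bottle (body 40 mm diameter). Origin: centre of its lower rim, z up; seated 105 mm above the table, top 141 mm. Right way: turns easily, free to lift at 60 to 75 degrees, then a stop. Wrong way: stops within 15. It does not rise by turning; locked it lifts 3 mm at most. The neck ends 25 mm above its rim.
- spare_cap: The same cap on an identical spare bottle in a fixed wooden stand beyond the -y end of the rail, 140 mm or more from the station; not to be touched.
- red_paint: Bystander: red paint bottle, 38 mm diameter, 115 mm tall, origin under its centre.
- cream_paint: Bystander: cream paint bottle, 38 mm diameter, 115 mm tall, origin under its centre.
- brown_paint: Bystander: brown paint bottle, 38 mm diameter, 115 mm tall, origin under its centre.
- palette: Bystander: round white palette, 140 mm diameter, 8 mm thick, origin under its centre.
- figurine: Bystander: pale blue unpainted figurine, 40 mm wide, 67 mm tall, origin under its centre.
- water_cup: Bystander: glass cup, 80 mm diameter, 85 mm tall, origin under its centre.
- brush: Bystander: paint brush lying on the table, 162 mm long, origin under the middle.
Mind the look-alikes: they are no part of the job. What is shaped like the cap but grey or red is not meant.

How it is judged:
On the way, in this order (a step that is already met when the one before it is completed fails the run):
1. the carrier is at rest at its station (within 4 mm) with the cap still on (y of carrier in the frame of station between -0.004 and 0.004 m and linear speed of carrier below 0.01 m/s and height (world z) of cap below 0.112 m and horizontal distance between cap and carrier below 0.006 m), for 0.2 s.
2. the cap is off: lifted over the neck (height (world z) of cap above 0.14 m), for 0.1 s.
At the end, for the whole second after the job is handed in: The carrier is within 4 mm of its station; the gripper's fingers hold the cap, level (within 0.25 rad), still, at least 40 mm above where it sat and within 30 mm of straight above its bottle; the spare cap is within 10 mm and every bystander within 20 mm of where it started (y of carrier in the frame of station between -0.004 and 0.004 m and height (world z) of cap above 0.145 m and horizontal distance between cap and carrier below 0.03 m and angle between cap's own z axis and vertical below 0.25 rad and linear speed of cap below 0.02 m/s and contact force between the fingers and cap above 1 N and contact force between cap and carrier below 0.1 N and distance of spare_cap from where it was at the start of the episode below 0.01 m and distance of each of red_paint, cream_paint, brown_paint, palette, figurine, water_cup, brush from where it was at the start of the episode below 0.02 m); the arm keeps its last pose, push and grip.
It fails at once if the spare bottle's cap is disturbed (10 mm) (distance of spare_cap from where it was at the start of the episode above 0.01 m).
It fails at once if a bystander is moved by 20 mm (distance of any of red_paint, cream_paint, brown_paint, palette, figurine, water_cup, brush from where it was at the start of the episode above 0.02 m).
It also fails if it takes over 59 s, if anything falls off the work surface, if the arm or the gripper's body presses on something with over 40 N, if the wrist force passes 120 N, or if a joint passes its speed limit or range.

## Working session

There is one attempt and no reset: what is moved stays moved. The work goes in short steps, Python scripts to look and compute and a tool call to move; the robot and the scene stay as the last step left them, time stands still between calls to the robot, and variables do not carry over. Pictures are saved under pics/ and viewed, at most 10 in all, crops included, and the job is handed in when it is done.

Besides the shell and the picture viewer there is one more tool, called after "Emit:" by a JSON object that holds its "method" and its "body". apply_moves: Moves the arm, as the interface text tells. Shift numbers are shares of 20 cm and turn numbers shares of pi rad, none past 1 either way. Its arguments: {"type":"object","properties":{"commands":{"type":"array","items":{"type":"array","items":{"type":"array","items":{"type":"number"}}}},"force":{"type":"number"}},"required":["commands"]}

```bash
mkdir -p pics
cat > h.py <<'E'
import numpy as np, cv2
from station import arm, viewer
def cam(n):
    f=viewer.grab_frame(n); return f
def ray(f,u,v,z):
    R=cv2.Rodrigues(np.array(f["rvec"],float))[0]; K=np.array(f["mtx"]); t=np.array(f["tvec"],float).ravel()
    d=R.T@np.linalg.inv(K)@[u,v,1]; c=-R.T@t
    return c+d*(z-c[2])/d[2]
def proj(f,p):
    return cv2.projectPoints(np.array(p,float).reshape(-1,3),np.array(f["rvec"],float),np.array(f["tvec"],float),np.array(f["mtx"]),None)[0].reshape(-1,2)
E
python3 - <<'E'
from h import *
import pickle
for n in("top","side"):
    f=cam(n); cv2.imwrite(f"pics/{n}0.png",f["image"]); pickle.dump(f,open(n+"0.pkl","wb"))
print(arm.get_state())
E
```

```text
{'t': 0.1, 'q': array([ 1.58709032e+00,  3.59333894e-01,  1.11486755e-02, -3.16614452e-04,
       -1.22409394e+00, -2.88124530e-01]), 'qd': array([ 7.18385230e-04, -1.43704677e-03,  1.74623964e-03,  3.39931516e-03,
        6.45613454e-05,  6.60356240e-04]), 'joint_efforts': array([-2.98324048e-03, -5.84165704e+01,  2.93752491e+01,  7.01560423e+00,
        1.01923183e-02, -5.23477411e-05]), 'eef_pos': array([0.18113027, 0.64982286, 0.24770206]), 'ee_rot': array([ 3.14008636e+00, -1.36010133e-04, -2.71938238e-01]), 'force': array([ 0.60596515, -0.43168849,  0.09863217]), 'moment': array([-0.04036257, -0.04426009,  0.02411993]), 'gripper_force': 0.0, 'width': 0.0879443884529736}
```

View pics/top0.png

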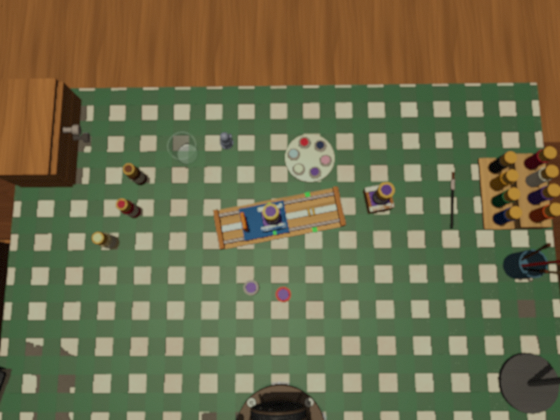

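View pics/side0.png

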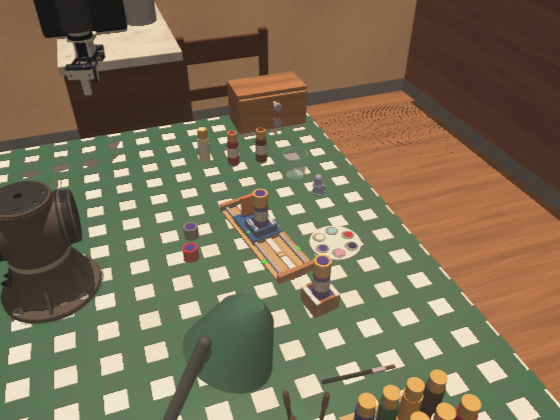

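The top view shows the carrier (cap at about (271,212)) on the rail, with green marks at (308,195) and (314,230). The spare bottle is at (385,191), and the grey and red loose caps at (250,287) and (283,295) are decoys. The meant cap is the gold one with a purple disc on the blue carrier. I'll confirm that in an enlarged crop.

Run:
```python
from h import *
import pickle
t=pickle.load(open("top0.pkl","rb"));s=pickle.load(open("side0.pkl","rb"))
a=cv2.resize(t["image"][180:260,205:405],None,fx=4,fy=4,interpolation=cv2.INTER_CUBIC)
b=cv2.resize(s["image"][180:280,205:405],None,fx=2.75,fy=2.75,interpolation=cv2.INTER_CUBIC)
b=cv2.copyMakeBorder(b,0,0,0,800-b.shape[1],cv2.BORDER_CONSTANT)
cv2.imwrite("pics/crop1.png",np.vstack([a,b]))
for n,u,v,z in[("g1",308,195,.03),("g2",314,230,.03),("cap",271,212,.141),("spare",386,191,.141)]: print(n,ray(t,u,v,z))
for n,u,v,z in[("g1",298,248,.03),("g2",264,261,.03),("cap",260,194,.141),("spare",322,261,.141)]: print(n,ray(s,u,v,z))
```

```text
g1 [ 0.61385009 -0.0810332   0.03      ]
g2 [ 0.51699331 -0.09558559  0.03      ]
cap [0.54811703 0.01699083 0.141     ]
spare [ 0.59887811 -0.27190773  0.141     ]
g1 [ 0.61460199 -0.1014438   0.03      ]
g2 [ 0.51563401 -0.11854775  0.03      ]
cap [0.55031777 0.01361096 0.141     ]
spare [ 0.60197718 -0.27395134  0.141     ]
```

View pics/crop1.png

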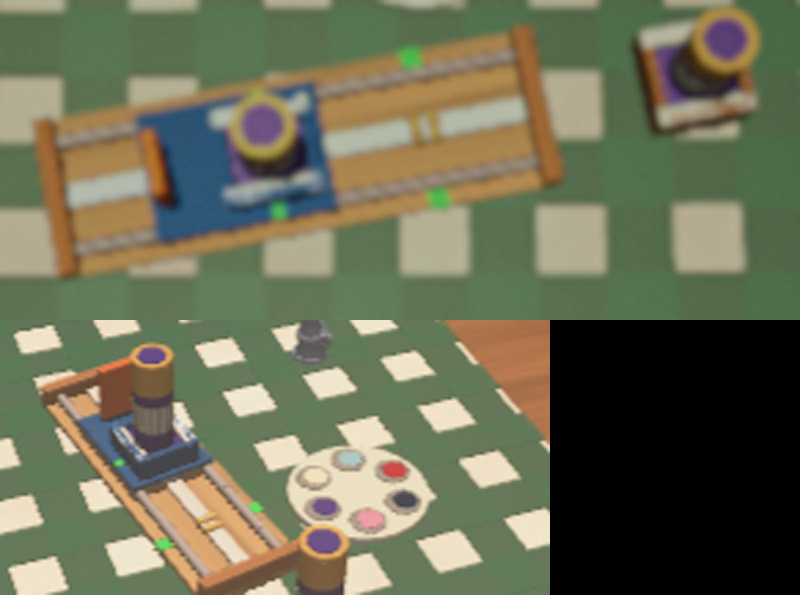

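The crop confirms the cap: gold rim with a purple disc, on the blue carrier at crop pixel (262,125). The orange plate stands on its left (+y) side. Next I'll refine the positions by triangulation.

Run:
```python
from h import *
import pickle
t=pickle.load(open("top0.pkl","rb"));s=pickle.load(open("side0.pkl","rb"))
def P(f):
    R=cv2.Rodrigues(np.array(f["rvec"],float))[0]; return np.array(f["mtx"])@np.c_[R,np.array(f["tvec"]).ravel()]
def cen(f,x0,x1,y0,y1,kind):
    im=f["image"][y0:y1,x0:x1].astype(float);b,g,r=im[...,0],im[...,1],im[...,2]
    w=np.clip(g-np.maximum(r,b)-60,0,None) if kind=="g" else np.clip(np.minimum(r,b)-g-12,0,None)
    yy,xx=np.mgrid[y0:y1,x0:x1]; return np.array([(w*xx).sum(),(w*yy).sum()])/w.sum(), (w>0).sum()
def tri(a,b):
    X=cv2.triangulatePoints(P(t),P(s),a,b).ravel();X=X[:3]/X[3]
    return X,proj(t,X)[0]-a,proj(s,X)[0]-b
D={"g1":((302,314,189,200),(293,304,243,254),"g"),"g2":((309,320,224,236),(259,270,256,267),"g"),
"gc":((269,280,227,238),(243,253,226,238),"g"),"cap":((264,278,205,217),(252,268,189,198),"p"),"spare":((378,394,184,196),(314,330,256,266),"p")}
for n,(a,b,k) in D.items():
    A,na=cen(t,*a,k);B,nb=cen(s,*b,k)
    print(n,A,na,B,nb,*[np.round(x,4) for x in tri(A,B)])
# rail corners from top crop, assumed z .03-ish
for u,v in[(36,122),(513,27),(563,182),(62,276)]: print(ray(t,205+u/4,180+v/4,.03))
```

```text
g1 [307.04873294 193.79727096] 20 [297.66344294 247.78143133] 14 [ 0.6221 -0.0794  0.0098] [ 0.0359 -0.1976] [-0.194   0.0513]
g2 [314.27295285 229.19602978] 15 [264.00283286 261.08498584] 19 [ 0.5221 -0.0975  0.009 ] [ 0.0007 -0.0044] [-0.0044  0.001 ]
gc [274.3362069  232.37068966] 6 [247.90047393 231.58293839] 6 [0.5121 0.0119 0.025 ] [-0.0004  0.0026] [ 0.0025 -0.0005]
cap [270.04501916 210.88984674] 69 [259.68681319 192.37912088] 48 [0.551  0.0193 0.1421] [ 0.0178 -0.11  ] [-0.0991  0.0238]
spare [386.03499079 189.14825046] 74 [322.32653061 259.91510204] 81 [ 0.6035 -0.272   0.1421] [ 0.0055 -0.028 ] [-0.0298  0.0085]
[0.57315016 0.17649484 0.03      ]
[ 0.63629991 -0.15072915  0.03      ]
[ 0.52851365 -0.18164862  0.03      ]
[0.46759784 0.15708072 0.03      ]
```

Triangulation checks out: cap top z is 0.142, against 0.141 expected. The marks give the station at (0.572, -0.0885). The carrier starts 110 mm away with rail yaw of about 10.6°. I'll close the fingers, turn them so they span the plate, and move behind it.

Emit:
{"method": "apply_moves", "body": {"commands": [[[1,0.0727,-0.1085,0,-0.0148],[1,0.0727,-0.1085,0,-0.0148],[1,0.0727,-0.1085,0,-0.0148],[1,0.0727,-0.1085,0,-0.0148],[1,0.0727,-0.1085,0,-0.0148],[1,0.0727,-0.1085,0,-0.0148],[1,0.0727,-0.1085,0,-0.0148],[1,0.0727,-0.1085,0,-0.0148],[1,0.0727,-0.1085,0,-0.0148],[1,0.0727,-0.1085,0,-0.0148],[1,0.0727,-0.1085,0,-0.0148],[1,0.0727,-0.1085,0,-0.0148]]], "force": 20}}

```text
t: 1.3
eef_pos: [0.356, 0.3887, 0.2483]
ee_rot: [3.141, -0.0, -0.832]
force: [0.0, -0.1, -0.3]
width: 0.0012
gripper_force: 0.0
```

Emit:
{"method": "apply_moves", "body": {"commands": [[[1,0.0727,-0.1085,0,-0.0148],[1,0.0727,-0.1085,0,-0.0148],[1,0.0727,-0.1085,0,-0.0148],[1,0.0727,-0.1085,0,-0.0148],[1,0.0727,-0.1085,0,-0.0148],[1,0.0727,-0.1085,0,-0.0148],[1,0.0727,-0.1085,0,-0.0148],[1,0.0727,-0.1085,0,-0.0148],[1,0.0727,-0.1085,0,-0.0148],[1,0.0727,-0.1085,0,-0.0148],[1,0.0727,-0.1085,0,-0.0148],[1,0.0727,-0.1085,0,-0.0148]]]}}

```text
t: 2.5
eef_pos: [0.5305, 0.1284, 0.2483]
ee_rot: [3.141, -0.0, -1.39]
force: [1.0, -0.3, -0.0]
width: 0.0001
gripper_force: 0.0
```

Emit:
{"method": "apply_moves", "body": {"commands": [[[1,0,0,0,0],[1,0,0,0,0]]]}}

```text
t: 2.7
eef_pos: [0.5301, 0.1288, 0.2481]
ee_rot: [3.141, -0.0, -1.389]
force: [-0.4, 0.3, -0.2]
width: 0.0003
gripper_force: 0.0
```

Emit:
{"method": "apply_moves", "body": {"commands": [[[1,0,0,-0.1,0],[1,0,0,-0.1,0],[1,0,0,-0.1,0],[1,0,0,-0.1,0],[1,0,0,-0.1,0],[1,0,0,-0.1,0],[1,0,0,-0.1,0],[1,0,0,-0.1,0],[1,0,0,-0.05,0],[1,0,0,-0.05,0],[1,0,0,0,0]]]}}

```text
t: 3.8
eef_pos: [0.5296, 0.1295, 0.0677]
ee_rot: [3.14, -0.0, -1.387]
force: [-0.5, 0.2, -0.0]
width: 0.0006
gripper_force: 0.0
```

Run:
```python
from h import *
t=cam("top");s=cam("side")
a=cv2.resize(t["image"][160:260,205:345],None,fx=4,fy=4,interpolation=cv2.INTER_CUBIC)[:,:400]
b=cv2.resize(s["image"][130:230,200:300],None,fx=4,fy=4,interpolation=cv2.INTER_CUBIC)
cv2.imwrite("pics/c2.png",np.hstack([a,b]))
```

```text
(no output)
```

View pics/c2.png

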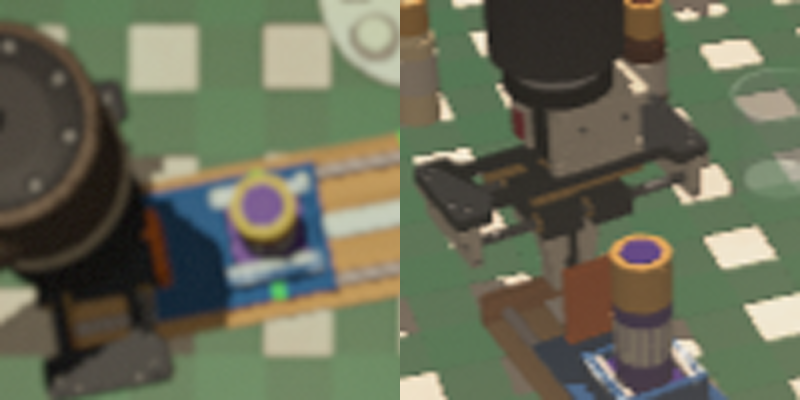

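The fingers are behind the orange plate, centred and clear. Now I'll push along -y of the rail.

Emit:
{"method": "apply_moves", "body": {"commands": [[[1,0.0074,-0.0393,0,0],[1,0.0074,-0.0393,0,0],[1,0.0074,-0.0393,0,0],[1,0.0074,-0.0393,0,0],[1,0.0074,-0.0393,0,0],[1,0.0074,-0.0393,0,0],[1,0.0074,-0.0393,0,0],[1,0.0074,-0.0393,0,0],[1,0.0074,-0.0393,0,0],[1,0.0074,-0.0393,0,0],[1,0.0074,-0.0393,0,0],[1,0.0074,-0.0393,0,0]]]}}

```text
t: 5.1
eef_pos: [0.5481, 0.0345, 0.0686]
ee_rot: [-3.142, 0.0, -1.388]
force: [0.4, 0.9, 1.6]
width: 0.0005
gripper_force: 0.8
```

```bash
cat >> h.py <<'E'
def P(f):
    R=cv2.Rodrigues(np.array(f["rvec"],float))[0]; return np.array(f["mtx"])@np.c_[R,np.array(f["tvec"]).ravel()]
def disc(f,X):  # purple disc centroid near projected point X, back to z of disc
    u,v=np.round(proj(f,X)[0]).astype(int); x0,x1,y0,y1=u-9,u+10,v-8,v+9
    b,g,r=np.moveaxis(f["image"][y0:y1,x0:x1].astype(float),2,0); w=np.clip(np.minimum(r,b)-g-12,0,None)
    yy,xx=np.mgrid[y0:y1,x0:x1]; return np.array([(w*xx).sum(),(w*yy).sum()])/w.sum()
def cap(guess):
    t=cam("top");s=cam("side"); 
    a=disc(t,guess);a2=disc(t,ray(t,*a,guess[2]));b=disc(s,guess);b=disc(s,ray(s,*b,guess[2]))
    X=cv2.triangulatePoints(P(t),P(s),a2,b).ravel(); X=X[:3]/X[3]; return X, ray(t,*a2,guess[2]), ray(s,*b,guess[2])
E
python3 - <<'E'
from h import *
print(*cap(np.array([.568,-.07,.142])))
E
```

```text
[ 0.56586063 -0.05414761  0.13935679] [ 0.56437045 -0.05389811  0.142     ] [ 0.56573534 -0.05737416  0.142     ]
```

Emit:
{"method": "apply_moves", "body": {"commands": [[[1,0.0023,-0.0123,0,0],[1,0.0023,-0.0123,0,0],[1,0.0023,-0.0123,0,0],[1,0.0023,-0.0123,0,0],[1,0.0023,-0.0123,0,0],[1,0.0023,-0.0123,0,0],[1,0.0023,-0.0123,0,0],[1,0.0023,-0.0123,0,0],[1,0.0023,-0.0123,0,0],[1,0.0023,-0.0123,0,0]]]}}

```text
t: 6.2
eef_pos: [0.5522, 0.0125, 0.0686]
ee_rot: [-3.141, 0.003, -1.388]
force: [-11.9, 28.1, 6.6]
width: 0.0003
gripper_force: 14.8
```

Emit:
{"method": "apply_moves", "body": {"commands": [[[1,0.0009,-0.0049,0,0],[1,0.0009,-0.0049,0,0]]]}}

```text
t: 6.4
eef_pos: [0.5523, 0.0118, 0.0686]
ee_rot: [-3.141, 0.004, -1.388]
force: [-8.4, 22.1, 3.7]
width: 0.0001
gripper_force: 11.5
```

Run:
```python
from h import *
print(*cap(np.array([.57,-.08,.142])))
```

```text
[ 0.56936704 -0.0765634   0.14085889] [ 0.56871158 -0.07643104  0.142     ] [ 0.56931665 -0.07792505  0.142     ]
```

The force rose to about 28 N, above the 5–10 N expected for the detent. I'll look before pushing further.

Run:
```python
from h import *
t=cam("top");s=cam("side");print(arm.get_state()["force"])
a=cv2.resize(t["image"][140:260,225:345],None,fx=3.3,fy=3.3,interpolation=cv2.INTER_CUBIC)
b=cv2.resize(s["image"][150:270,210:330],None,fx=3.3,fy=3.3,interpolation=cv2.INTER_CUBIC)
cv2.imwrite("pics/c3.png",np.hstack([a,b]))
```

```text
[-2.75982501  4.64592308  0.84879967]
```

View pics/c3.png

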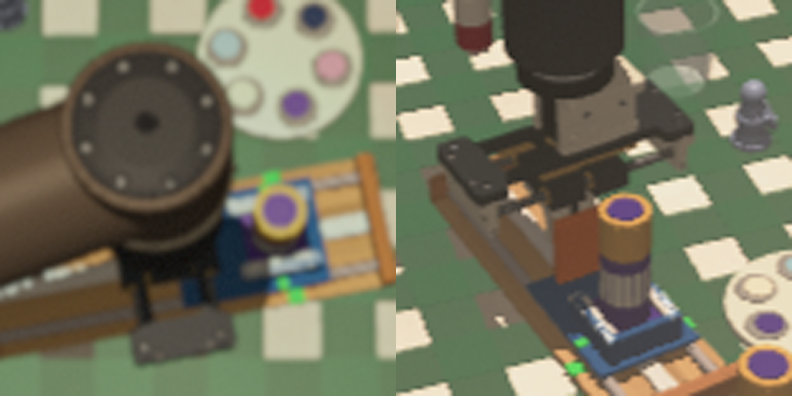

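The picture shows nothing touching except the plate. The carrier's green mark at crop (284,282) is still about 10 mm short of the rail mark at (295,295). The force has relaxed to 5 N, so this was drag from a quick push and I can continue gently.

Emit:
{"method": "apply_moves", "body": {"commands": [[[1,0.0009,-0.0049,0,0],[1,0,0,0,0],[1,0.0009,-0.0049,0,0],[1,0,0,0,0],[1,0.0009,-0.0049,0,0],[1,0,0,0,0]]]}}

```text
t: 7.2
eef_pos: [0.5538, 0.0053, 0.0687]
ee_rot: [-3.141, -0.0, -1.388]
force: [-0.4, 0.1, -0.2]
width: 0.0005
gripper_force: 0.0
```

Emit:
{"method": "apply_moves", "body": {"commands": [[[1,0.0009,-0.0049,0,0],[1,0,0,0,0],[1,0.0009,-0.0049,0,0],[1,0,0,0,0],[1,0,0,0,0]]]}}

```text
t: 7.7
eef_pos: [0.5538, 0.0034, 0.0685]
ee_rot: [3.142, -0.0, -1.388]
force: [-0.9, 0.4, -0.6]
width: 0.0005
gripper_force: 0.0
```

Run:
```python
from h import *
print(*cap(np.array([.57,-.08,.142])),arm.get_state()["force"])
```

```text
[ 0.57055512 -0.08451977  0.14019591] [ 0.56956493 -0.08430631  0.142     ] [ 0.57042572 -0.08665528  0.142     ] [ 0.05314719  0.43955769 -0.87843371]
```

The force dropped to zero, so the carrier has clicked in. I'll back off and check the marks and cap position with the view clear.

Emit:
{"method": "apply_moves", "body": {"commands": [[[1,-0.014,0.0737,0,0],[1,-0.014,0.0737,0,0],[1,0,0,0.15,0],[1,0,0,0.15,0],[1,0,0,0.15,0],[1,0,0,0.15,0],[-1,0,0,0,0],[-1,0,0,0,0]]]}}

```text
t: 8.6
eef_pos: [0.5482, 0.0342, 0.1892]
ee_rot: [-3.14, 0.001, -1.387]
force: [-0.4, -0.4, -0.0]
width: 0.0113
gripper_force: 0.0
```

Run:
```python
from h import *
print(*cap(np.array([.57,-.085,.142])))
t=cam("top");s=cam("side")
for f,n in((t,"t"),(s,"s")):
    b,g,r=np.moveaxis(f["image"].astype(int),2,0); m=((g-np.maximum(r,b))>60).astype(np.uint8)
    w=np.clip(g-np.maximum(r,b)-50,0,None).astype(float)
    k,l,st,c=cv2.connectedComponentsWithStats(m)
    for i in range(1,k):
        if st[i,4]>3:
            yy,xx=np.where(l==i);print(n,st[i],np.average(xx,weights=w[l==i]),np.average(yy,weights=w[l==i]))
a=cv2.resize(t["image"][180:250,245:345],None,fx=4,fy=4,interpolation=cv2.INTER_CUBIC)
b=cv2.resize(s["image"][195:265,225:325],None,fx=4,fy=4,interpolation=cv2.INTER_CUBIC)
cv2.imwrite("pics/c4.png",np.hstack([a,b]))
```

```text
[ 0.57039843 -0.08483935  0.14048672] [ 0.56935851 -0.08461986  0.142     ] [ 0.57049957 -0.08662046  0.142     ]
t [305 192   5   5  20] 306.8015463917526 193.68814432989691
t [312 223   5   9  29] 313.93 227.72636363636363
s [298 246   3   3   5] 298.8456375838926 247.38926174496643
s [265 254   5   3   9] 266.9969879518072 254.91867469879517
s [261 260   6   4  18] 263.8250289687138 261.1714947856315
```

View pics/c4.png

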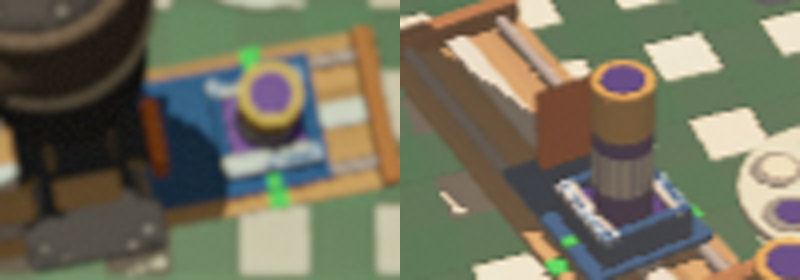

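Run:
```python
from h import *
import pickle
t=pickle.load(open("top0.pkl","rb"));s=pickle.load(open("side0.pkl","rb"))
yd=np.array([-np.sin(.186),np.cos(.186),0])
for f,g,c in((t,(314.27,229.2),(313.7,225)),(s,(264,261.1),(267,254.92))):
    G=ray(f,*g,.0095);C=ray(f,*c,.024);print(G,C,(C-G)@yd)
```

```text
[ 0.52200735 -0.09749094  0.0095    ] [ 0.53154164 -0.09536418  0.024     ] 0.00032690789960769935
[ 0.52192448 -0.09812775  0.0095    ] [ 0.53194468 -0.09338507  0.024     ] 0.002807840690411465
```

The marks agree within 0.3–3 mm. The margin is 4 mm, so I'll do one gentle confirming nudge.

Emit:
{"method": "apply_moves", "body": {"commands": [[[1,0,0,-0.15,0],[1,0,0,-0.15,0],[1,0,0,-0.15,0],[1,0,0,-0.15,0],[1,0.014,-0.0737,0,0],[1,0.012,-0.064,0,0],[1,0.001,-0.005,0,0],[1,0.001,-0.005,0,0],[1,0,0,0,0],[1,0,0,0,0]]]}}

```text
t: 9.8
eef_pos: [0.5542, 0.0037, 0.0693]
ee_rot: [-3.14, 0.0, -1.388]
force: [0.0, 0.1, -0.1]
width: 0.0005
gripper_force: 0.0
```

Emit:
{"method": "apply_moves", "body": {"commands": [[[1,0.0009,-0.0049,0,0],[1,0,0,0,0],[1,0,0,0,0]]]}}

```text
t: 10.1
eef_pos: [0.554, 0.0027, 0.0686]
ee_rot: [-3.142, 0.0, -1.387]
force: [0.1, -0.2, -0.4]
width: 0.0003
gripper_force: 0.0
```

Emit:
{"method": "apply_moves", "body": {"commands": [[[1,0.0009,-0.0049,0,0],[1,0,0,0,0],[1,0,0,0,0]]]}}

```text
t: 10.4
eef_pos: [0.5541, 0.0016, 0.0685]
ee_rot: [3.141, -0.0, -1.388]
force: [0.0, 0.2, -0.3]
width: 0.0004
gripper_force: 0.0
```

Run:
```python
from h import *
print(*cap(np.array([.57,-.085,.142])),arm.get_state()["force"])
```

```text
[ 0.57087626 -0.08647461  0.14079951] [ 0.56988532 -0.08626695  0.142     ] [ 0.57112136 -0.0878773   0.142     ] [ 0.4698553  -0.85894961  0.99952416]
```

Emit:
{"method": "apply_moves", "body": {"commands": [[[1,0.0009,-0.0049,0,0],[1,0,0,0,0],[1,0,0,0,0]]]}}

```text
t: 10.8
eef_pos: [0.5543, 0.0009, 0.0685]
ee_rot: [-3.142, 0.0, -1.388]
force: [-0.9, 4.8, 1.2]
width: 0.0002
gripper_force: 2.2
```

Run:
```python
from h import *
print(*cap(np.array([.57,-.085,.142])),arm.get_state()["force"])
```

```text
[ 0.57095945 -0.08689772  0.14078159] [ 0.57005705 -0.08670633  0.142     ] [ 0.57110464 -0.08832564  0.142     ] [-2.0030878   4.57501091  0.78399963]
```

Emit:
{"method": "apply_moves", "body": {"commands": [[[1,0.0009,-0.0049,0,0],[1,0,0,0,0],[1,0,0,0,0]]]}}

```text
t: 11.2
eef_pos: [0.5543, 0.0006, 0.0686]
ee_rot: [-3.141, 0.001, -1.388]
force: [-3.9, 9.3, 2.6]
width: 0.0005
gripper_force: 5.0
```

Run:
```python
from h import *
print(*cap(np.array([.57,-.085,.142])),arm.get_state()["force"])
```

```text
[ 0.57097368 -0.08709382  0.14070215] [ 0.57021274 -0.08692811  0.142     ] [ 0.57092791 -0.08862416  0.142     ] [-3.42409955  9.10427893  1.94552777]
```

At 1 mm of push the force now rises to 5 and then 9 N with almost no motion, so the carrier is seated in the detent. The cap is at about (0.571, -0.0875). I'll back off, rise, open, and move over the cap.

Emit:
{"method": "apply_moves", "body": {"commands": [[[1,-0.014,0.0737,0,0],[1,-0.014,0.0737,0,0],[-1,0,0,0.175,0],[-1,0,0,0.175,0],[-1,0,0,0.175,0],[-1,0,0,0.175,0],[-1,0,0,0,0],[-1,0,0,0,0]]]}}

```text
t: 12.1
eef_pos: [0.549, 0.0299, 0.2094]
ee_rot: [-3.139, 0.0, -1.387]
force: [-0.2, 0.8, -0.5]
width: 0.0428
gripper_force: 0.0
```

Emit:
{"method": "apply_moves", "body": {"commands": [[[-1,0.0186,-0.098,0,0],[-1,0.0186,-0.098,0,0],[-1,0.0186,-0.098,0,0],[-1,0.0186,-0.098,0,0],[-1,0.0186,-0.098,0,0],[-1,0.0186,-0.098,0,0],[-1,0,0,0,0],[-1,0,0,0,0]]]}}

```text
t: 12.9
eef_pos: [0.5706, -0.0885, 0.2072]
ee_rot: [3.139, 0.0, -1.389]
force: [0.4, 0.5, 0.1]
width: 0.0874
gripper_force: 0.0
```

Emit:
{"method": "apply_moves", "body": {"commands": [[[-1,0.0015,0.004,-0.076,0],[-1,0,0,-0.076,0],[-1,0,0,-0.076,0],[-1,0,0,-0.076,0],[-1,0,0,-0.076,0],[-1,0,0,0,0],[-1,0,0,0,0]]]}}

```text
t: 13.6
eef_pos: [0.5714, -0.0871, 0.1325]
ee_rot: [3.141, -0.0, -1.387]
force: [0.6, -0.1, 0.2]
width: 0.0876
gripper_force: 0.0
```

Emit:
{"method": "apply_moves", "body": {"commands": [[[1,0,0,0,0],[1,0,0,0,0],[1,0,0,0,0],[1,0,0,0,0],[1,0,0,0,0],[1,0,0,0,0],[1,0,0,0,0],[1,0,0,0,0]]], "force": 25}}

```text
t: 14.4
eef_pos: [0.5715, -0.0877, 0.1326]
ee_rot: [3.142, -0.0, -1.388]
force: [-0.3, 0.4, 1.3]
width: 0.0396
gripper_force: 25.0
```

Run:
```python
from h import *
t=cam("top");s=cam("side");S=arm.get_state();print(S["force"],S["moment"],S["width"],S["gripper_force"],S["q"])
b=cv2.resize(s["image"][150:270,200:340],None,fx=4,fy=4,interpolation=cv2.INTER_CUBIC)
cv2.imwrite("pics/c5.png",b)
```

```text
[-0.06736136 -0.94598074  1.51262713] [0.00578503 0.09615252 0.03506717] 0.039725219919556555 25.000128253013827 [ 1.85843746e-01  3.02780028e-01 -3.57687588e-01  4.23057464e-05
 -9.10364101e-01 -2.77345613e-03]
```

View pics/c5.png

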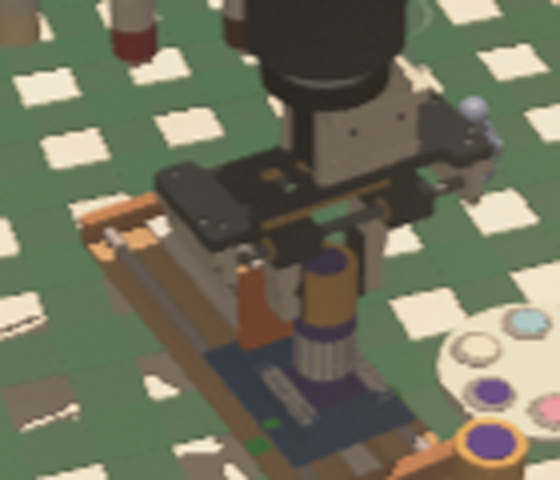

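The grip is on the gold cap with an opening of 39.6 mm, which matches its 40 mm diameter. I'll try counter-clockwise first, watching the moment.

Emit:
{"method": "apply_moves", "body": {"commands": [[[1,0,0,0,0.0139],[1,0,0,0,0.0139],[1,0,0,0,0.0139],[1,0,0,0,0.0139],[1,0,0,0,0.0139],[1,0,0,0,0.0139],[1,0,0,0,0.0139],[1,0,0,0,0]]]}}

```text
t: 15.3
eef_pos: [0.5716, -0.0877, 0.1326]
ee_rot: [-3.142, -0.0, -1.081]
force: [0.3, -0.1, 0.2]
width: 0.0395
gripper_force: 25.0
```

Run:
```python
from h import *
S=arm.get_state();print(S["force"],S["moment"],S["ee_rot"],S["gripper_force"])
```

```text
[ 0.34669299 -0.10869463  0.22110378] [ 0.06093847 -0.04531227  0.00584031] [-3.14150693e+00 -6.17270981e-05 -1.08133021e+00] 24.999553828965873
```

It turned 17.5° with almost no moment, so counter-clockwise is the right way. I'll carry on to about 66°.

Emit:
{"method": "apply_moves", "body": {"commands": [[[1,0,0,0,0.0222],[1,0,0,0,0.0222],[1,0,0,0,0.0222],[1,0,0,0,0.0222],[1,0,0,0,0.0222],[1,0,0,0,0.0222],[1,0,0,0,0.0222],[1,0,0,0,0.0222],[1,0,0,0,0.0222],[1,0,0,0,0.0222],[1,0,0,0,0.0222],[1,0,0,0,0.0222]]]}}

```text
t: 16.5
eef_pos: [0.5716, -0.0877, 0.1326]
ee_rot: [-3.142, -0.0, -0.244]
force: [-0.4, 0.8, -0.0]
width: 0.0397
gripper_force: 25.0
```

Emit:
{"method": "apply_moves", "body": {"commands": [[[1,0,0,0,0.011],[1,0,0,0,0.011],[1,0,0,0,0]]]}}

```text
t: 16.8
eef_pos: [0.5716, -0.0877, 0.1326]
ee_rot: [3.142, -0.0, -0.177]
force: [0.4, 0.0, 0.9]
width: 0.0394
gripper_force: 25.0
```

Run:
```python
from h import *
S=arm.get_state();print(S["force"],S["moment"],S["ee_rot"],S["gripper_force"])
```

```text
[0.36737949 0.01558181 0.86095482] [-0.10344419 -0.01143297 -0.01390844] [ 3.14158317e+00 -1.23721868e-04 -1.76608482e-01] 24.999630481470376
```

It is at 69° and still free. I'll test-lift slowly.

Emit:
{"method": "apply_moves", "body": {"commands": [[[1,0,0,0.007,0],[1,0,0,0.007,0],[1,0,0,0.007,0],[1,0,0,0,0]]]}}

```text
t: 17.2
eef_pos: [0.5717, -0.0877, 0.137]
ee_rot: [-3.142, -0.0, -0.176]
force: [0.6, 0.6, -0.0]
width: 0.0398
gripper_force: 25.0
```

Emit:
{"method": "apply_moves", "body": {"commands": [[[1,0,0,0.012,0],[1,0,0,0.012,0],[1,0,0,0,0]]]}}

```text
t: 17.5
eef_pos: [0.5718, -0.0877, 0.142]
ee_rot: [-3.141, -0.001, -0.176]
force: [-0.8, 0.1, -0.9]
width: 0.0396
gripper_force: 25.0
```

Emit:
{"method": "apply_moves", "body": {"commands": [[[1,0,0,0.025,0],[1,0,0,0.025,0],[1,0,0,0.025,0],[1,0,0,0.025,0],[1,0,0,0.025,0],[1,0,0,0.025,0],[1,0,0,0.025,0],[1,0,0,0.025,0],[1,0,0,0.025,0],[1,0,0,0.025,0],[1,0,0,0,0],[1,0,0,0,0]]]}}

```text
t: 18.7
eef_pos: [0.5715, -0.0876, 0.1916]
ee_rot: [-3.141, -0.0, -0.176]
force: [-0.4, 0.0, -0.3]
width: 0.0397
gripper_force: 25.0
```

Emit:
{"method": "apply_moves", "body": {"commands": [[[1,0,0,0,0],[1,0,0,0,0],[1,0,0,0,0],[1,0,0,0,0],[1,0,0,0,0]]]}}

```text
t: 19.2
eef_pos: [0.5715, -0.0877, 0.1915]
ee_rot: [3.142, 0.0, -0.176]
force: [-0.9, -0.8, -0.4]
width: 0.0398
gripper_force: 25.0
```

Run:
```python
from h import *
t=cam("top");s=cam("side");S=arm.get_state();print(S["force"],S["width"],S["gripper_force"],S["eef_pos"])
b=cv2.resize(s["image"][130:270,200:340],None,fx=4,fy=4,interpolation=cv2.INTER_CUBIC)
cv2.imwrite("pics/c6.png",b)
```

```text
[ 0.22128553 -0.84228243 -0.29898398] 0.03972800149745526 25.000011103693396 [ 0.57153547 -0.08767497  0.19153171]
```

View pics/c6.png

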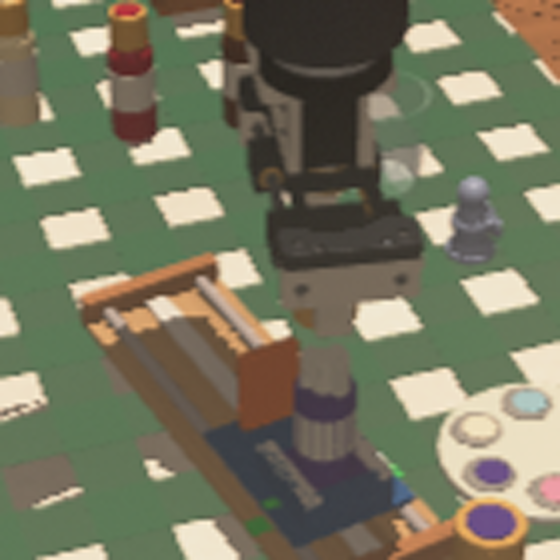

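The bare neck at (325,370) shows the bottle is open. The cap is held 59 mm up behind the finger, and the carrier is still at its marks. I'm handing in.

```bash
python3 -c "
from station import arm
print(arm.job_done())"
```

```text
the job is handed in; nothing more can be done
None
```

I've handed the job in: the carrier is seated in its detent, and the gold cap came off counter-clockwise (a normal right-hand thread) and is held level about 59 mm above its open bottle; the hand-in gave no verdict.

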